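Take the paint caddy off its keeper hook

TASK

Take the paint-bottle caddy down from its hook on the tool board and stand it gently, upright, in the middle of the green mat. The hook has a red sprung keeper that stops the caddy from coming off: hold the keeper pressed down level with the hook while you slide the caddy off the hook's end, without straining the hook or forcing the caddy against the keeper. Keep the caddy upright, and leave the black tumbler, the blue miniature and the loose green bottle where they are.

Things in the scene. Friction and masses are not known exactly. Their poses are not given: they have to be found in the camera images.
- board: Fixed bench-top grey perforated tool board, 270 mm wide, 15 mm thick, top edge 219 mm above the table, other tools beside the hook. Origin: on the table at the board's front face, under the hook, 80 mm from the board's nearer end; +x along the board, +y straight out of the front face (the way the hook points), +z up. More than 20 N of finger force on board, hook or keeper strains it.
- hook_root (a point): Point on the board from which the steel hook arm sticks out along the board's +y, 16 mm wide, 12 deep, flat-topped, rounded end 121 mm out. The arm is loose: its top starts an unknown 0 to 7.5 mm below this point, stays there under the caddy, and settles another 2 to 5.5 mm, unknown, when pressed with 3 to 10 N; then it is firm, 5.5 to 9.5 mm below this point. Go by feel.
- keeper (a joint): Red sprung keeper, a 7 mm bar in the arm's top; pivot 108 mm out from the hook root, upright-faced nose (end nearest the board) 66 mm out, 63.5 when level. 0 rad: closed, nose 12 mm above the arm, blocks the caddy even if lifted. 0.29: level with the arm, open; 1 mm proud still catches. Stop 0.35. Springs back. Holding it level: 6 N at the nose, 12 N at half length; then fingers meet hard steel.
- caddy: Plywood paint caddy, 0.25 to 0.42 kg, 116 mm (x) by 86 mm (y), six paint bottles fixed in it, caps 82 mm high. Origin: centre of its underside, z up. It starts on the hook, its middle 49 to 60 mm in front of the board, between board and keeper nose, y axis along the board's within 0.06 rad. Over 16 N between it and hook or keeper is forcing; over 40 N on the mat is not gentle.
- caddy_slot (a point): Middle of the upper edge of the slot in the caddy's upright handle board, 125 mm above its underside; it rests on the hook arm. Slot 34 mm wide, 20 high (8 mm play). Handle board 12 mm thick (caddy's y), 70 wide, 35 mm solid above the slot to grip. Fingers pointing down astride it, closing along y, close to the nose: the one away from the tool board comes down on the keeper.
- mat: Green square mat fixed on the table, 200 x 200 mm, 4 mm thick with pale grid lines. Origin: centre of its underside.
- tumbler: Loose black plastic tumbler, 72 mm across, 105 mm high. Origin: centre of its underside.
- miniature: Loose painted blue dragon miniature on a black round base 32 mm across, 42 mm high. Origin: centre of its underside.
- bottle: Loose green bottle, 33 mm across, 85 mm high. Origin: centre of its underside.
There are look-alikes about, which are no part of the job. There is more than one size of the caddy; the one meant has the size given above.

How it is judged:
By the outcome, as a careful person would: the job done as asked, in the order asked, and still so for the second after the job is handed in, with the robot touching nothing.
It also fails if it takes over 67 s, if anything falls off the work surface, if the arm or the gripper's body presses on something with over 40 N, if the wrist force passes 120 N, or if a joint passes its speed limit or range.

ROBOT

A 6-joint arm with a two-finger parallel gripper is mounted at the origin on the work surface. World frame = base frame: x ahead of the robot, y to its left, z up, the work surface at z = 0. Lengths are in m, angles in rad, forces in N, time in s.
With the tool pointing down it reaches from about 0.35 to 0.775 m from the base axis. Payload 7.3 kg.
Tool frame: the origin (TCP) lies at the very end of the fingers, on their centre line; the grasp point (between the pads) lies 19 mm behind it; z points along the fingers, y is the line along which they close (so a half turn about z gives the same grasp; the last joint's range is limited). The gripper opens to 92 mm and grips with 3 to 60 N. Pads are 19 mm wide; open, the fingers measure 130 mm over their backs; the gripper's body (75 mm by 190 mm) begins 47 mm behind the grasp point.
Start: joints at [0.957, 0.342, 1.524, -0, 1.275, -0.146], TCP at [0.237, 0.469, 0.227] pointing down, gripper open.
Joint ranges: [-2.53, 2.53], [-0.77, 2.02], [0.04, 2.7], [-1, 4.14], [0.28, 2.66], [-3.11, 3.11]. Speed limits (rad/s): [2.57, 2.57, 3.14, 3.14, 3.14, 3.14].

INTERFACE

Orientations are given as [roll, pitch, yaw] about the fixed x, y, z axes, in that order (R = Rz(yaw) Ry(pitch) Rx(roll)).
In Python, from cell import robot gives the robot as it stands. The module is installed in compiled form; this text tells all that it offers.
- The arm moves only by the tool arm_command, never from a script. Its argument "moves" is a list of rows, each a list of 3 entries, a list of its own where there are three numbers: the shift along the tool's x, y, z in m, then the turn, a rotation vector about the tool's x, y, z in rad, then the finger opening in m, from 0 to 0.0918. In form: [[[dx, dy, dz], [ax, ay, az], claw], ...]. A call has exactly 5 rows; each row is the pose to reach, as a shift and turn from the pose commanded when the call began, along the tool's axes at that moment; what a row does not reach only later rows make up. A row lasts 1/10 s, in which the tool goes at most 50 mm and 8.59 degrees, less where a joint would pass 70% of its speed; a pose out of reach is approached as far as the arm can. A call with a gripper value outside its range is refused whole. The fingers move at their own pace and stop on an object; "squeeze" is the grip in N (left out, the last holds). Time passes only in rows, so rows that repeat a pose let the fingers close, or fill a call up. It gives the time, the measured TCP pose, the force, the opening and the grip force at its end, in the units of the state.
- robot.observe(): the state, without advancing time (a new reading comes with each control period).
- robot.read_camera(name): name is "scene" or "top" or "wrist"; returns the picture (480x640x3 uint8, red, green, blue); there is no depth.
- robot.camera_model(name): a dict with "fx", "fy", "cx", "cy" (pixels), "R" (3x3) and "t" (3): a world point X has camera coordinates R X + t. Camera axes: x right, y down, z forward; pixel columns grow to the right and rows downward; lengths in m; the calibration is good to about 2 mm. A picture is of the moment at which its call begins: read the wrist's pose just before it. camera_model takes no time and is no camera call; for the wrist camera it gives the pose at the moment of the call.
- robot.hand_in(): hands the job in; it is judged then, once.
The state is a dict: "time": time; "qpos": joint angles; "qvel": joint speeds; "joint_efforts": joint torques, N m; "tool_pos": TCP position; "tool_rot": TCP orientation; "contact_force": force on the tool from outside, world axes, zero at the start; "torque": the same for the moment, N m; "opening": finger opening in m; "grip_force": force on a finger pad.
Only numpy, scipy, OpenCV 4.12 (cv2) and the standard library are available. Lean on these libraries where they do the work, as an engineer would, in place of code of your own. Each camera call takes 0.05 s, during which the arm holds its last target. There are 200 camera calls.

## Working session

There is one attempt and no reset: what is moved stays moved. The work goes in short steps, Python scripts to look and compute and a tool call to move; the robot and the scene stay as the last step left them, time stands still between calls to the robot, and variables do not carry over. Pictures are saved under pics/ and viewed, at most 10 in all, crops included, and the job is handed in when it is done.

Besides the shell and the picture viewer there is one more tool, called after "Request:" by a JSON object that holds its "fn" and its "kwargs", one argument or row to a line. arm_command: Moves the arm, as the interface text tells. Its arguments: {"type":"object","properties":{"moves":{"type":"array"},"squeeze":{"type":"number"}},"required":["moves"]}

```bash
mkdir -p pics; python3 - <<'E'
from cell import robot
import cv2,numpy as np
a=robot.read_camera("scene");b=robot.read_camera("top")
cv2.imwrite("pics/scene0.png",a[:,:,::-1]);cv2.imwrite("pics/top0.png",b[:,:,::-1])
s=robot.observe();print({k:np.round(s[k],3) for k in s})
for n in("scene","top"):
  m=robot.camera_model(n);print(n,m["fx"],m["cx"],m["cy"],np.round(-np.array(m["R"]).T@m["t"],3),np.round(m["R"],3).tolist())
E
```

```text
{'time': np.float64(0.1), 'qpos': array([ 0.957,  0.343,  1.525, -0.   ,  1.275, -0.146]), 'qvel': array([ 0.001, -0.001, -0.002,  0.001,  0.   ,  0.001]), 'joint_efforts': array([ 1.0000e-03, -4.3200e+01, -2.4469e+01,  7.2000e-02,  5.3000e-02,
       -0.0000e+00]), 'tool_pos': array([0.237, 0.468, 0.226]), 'tool_rot': array([-3.14 , -0.   ,  2.674]), 'contact_force': array([ 0.403, -0.227,  1.224]), 'torque': array([ 0.028, -0.006, -0.017]), 'grip_force': np.float64(0.0), 'opening': np.float64(0.092)}
scene 474.4970028771892 319.3178903965942 245.47999022891767 [1.097 0.598 0.807] [[-0.688, 0.726, 0.022], [0.464, 0.462, -0.756], [-0.558, -0.509, -0.655]]
top 550.9204381214537 313.3500259713487 241.61879676973973 [0.353 0.069 1.159] [[0.003, -1.0, 0.01], [-0.98, -0.005, -0.199], [0.199, -0.009, -0.98]]
```

View pics/scene0.png

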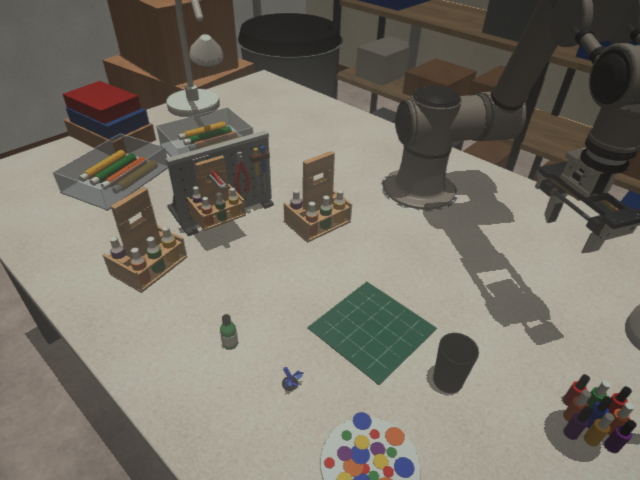

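View pics/top0.png

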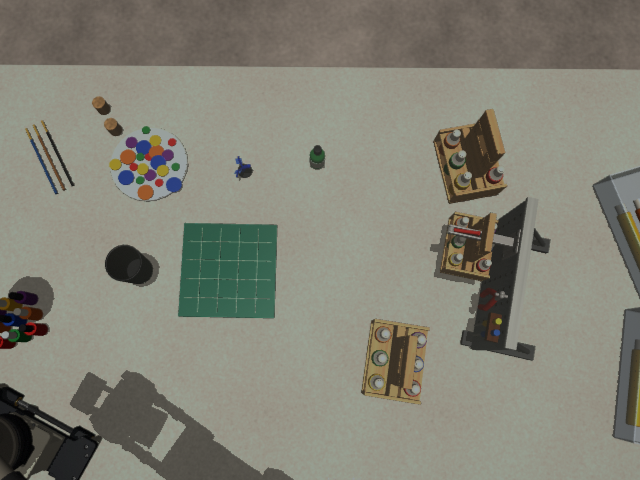

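The hung caddy is at about (215,205) in scene and (468,245) in top. The red keeper is near (465,231) in top, and the mat centre is at about (228,271). Next I'll enlarge both crops.

```bash
python3 - <<'E'
import cv2,numpy as np
a=cv2.imread("pics/scene0.png")[125:235,155:285];b=cv2.imread("pics/top0.png")[185:365,425:555]
A=cv2.resize(a,None,fx=3.2,fy=3.2,interpolation=2);B=cv2.resize(b,None,fx=3.2,fy=3.2,interpolation=2)
o=np.zeros((580,800,3),'u1')
A=cv2.resize(a,(390,330),interpolation=2);B=cv2.resize(b,(400,554),interpolation=2)
o[:330,:390]=A;o[:554,395:795]=B
cv2.imwrite("pics/crop0.png",o)
E
```

```text
(no output)
```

View pics/crop0.png

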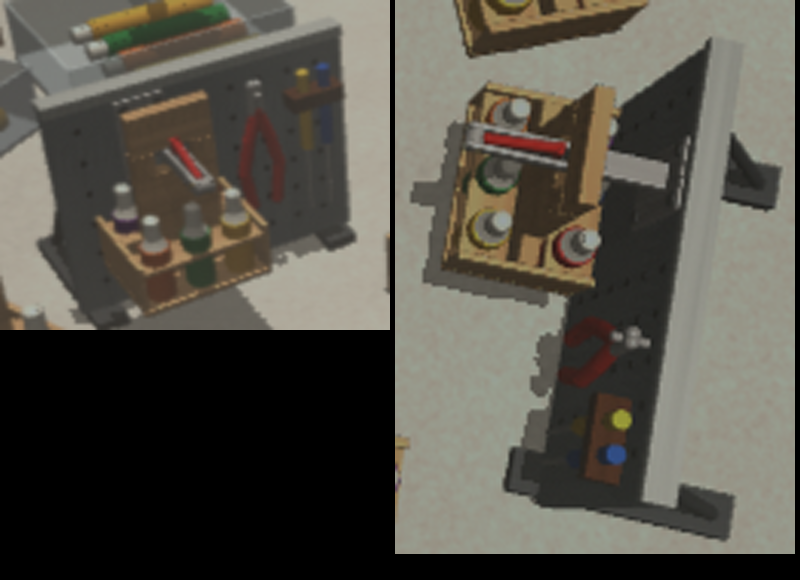

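Scene crop: hook tip (207,187), nose (174,140), board corners (40,108) and (340,28). The top crop shows the same features at (470,138), (567,148), (711,40) and (645,498). I'll triangulate these.

```bash
cat > h.py <<'E'
import numpy as np
from cell import robot
from scipy.optimize import least_squares
def proj(m,X):
    c=np.array(m["R"])@X+np.array(m["t"]);return np.array([m["fx"]*c[0]/c[2]+m["cx"],m["fy"]*c[1]/c[2]+m["cy"]])
def tri(obs):
    r=least_squares(lambda X:np.concatenate([proj(m,X)-p for m,p in obs]),[.4,-.2,.15]);return r.x,np.abs(r.fun).max()
def onplane(m,p,z):
    R=np.array(m["R"]);d=R.T@[(p[0]-m["cx"])/m["fx"],(p[1]-m["cy"])/m["fy"],1];C=-R.T@np.array(m["t"]);return C+d*(z-C[2])/d[2]
def rpy(r):
    from scipy.spatial.transform import Rotation as T
    return T.from_euler('xyz',r).as_matrix()
E
python3 - <<'E'
from h import *
s,t=robot.camera_model("scene"),robot.camera_model("top")
S=lambda u,v:(s,np.array([155+u/3,125+v/3]))
T=lambda u,v:(t,np.array([425+(u-395)/3.077,185+v/3.077]))
for n,a,b in [("boardfar",(40,108),(711,40)),("boardnear",(340,28),(645,498)),("tip",(207,187),(470,138)),("nose",(174,140),(567,148)),("pivot",(202,180),(487,141)),("handleFL",(122,107),(593,88)),("handleFR",(210,97),(576,208))]:
  x,e=tri([S(*a),T(*b)]);print(n,x.round(4),e.round(2))
for p in[(184,223),(278,224),(274.5,319),(179,317)]:print("mat",onplane(t,p,.004).round(4))
for p in[(309,328),(367,284),(436,327),(379,379)]:print("matS",onplane(s,p,.004).round(4))
for n,p,z in[("bottle",(317,166),0),("mini",(244,172),0),("tumbler",(138,265),0),("caddyA",(395,360),.02),("caddyB",(470,160),.02)]:print(n,onplane(t,p,z).round(3))
E
```

```text
boardfar [ 0.6253 -0.3206  0.2184] 0.18
boardnear [ 0.3642 -0.2656  0.2134] 0.99
tip [ 0.5733 -0.1863  0.1846] 0.66
nose [ 0.5639 -0.2383  0.1998] 0.9
pivot [ 0.5711 -0.1958  0.1856] 0.83
handleFL [ 0.5934 -0.2461  0.2363] 1.84
handleFR [ 0.5251 -0.2348  0.2232] 0.04
mat [0.6272 0.3366 0.004 ]
mat [0.6261 0.1347 0.004 ]
mat [0.4232 0.1388 0.004 ]
mat [0.4267 0.337  0.004 ]
matS [0.6246 0.1436 0.004 ]
matS [0.4335 0.149  0.004 ]
matS [0.4295 0.3386 0.004 ]
matS [0.6194 0.3302 0.004 ]
bottle [0.759 0.051 0.   ]
mini [0.744 0.211 0.   ]
tumbler [0.536 0.43  0.   ]
caddyA [ 0.341 -0.107  0.02 ]
caddyB [ 0.768 -0.283  0.02 ]
```

Request:
{"fn": "arm_command", "kwargs": {
  "moves": [
    [[-0.04,-0.03,-0.03],[0,0,0],0.05],
    [[-0.08,-0.06,-0.06],[0,0,-0.05],0.05],
    [[-0.12,-0.09,-0.09],[0,0,-0.1],0.05],
    [[-0.155,-0.12,-0.11],[0,0,-0.15],0.05],
    [[-0.19,-0.15,-0.12],[0,0,-0.2],0.05]
  ],
  "squeeze": 20
}}

```text
time: 0.6
tool_pos: [0.3311, 0.2668, 0.3417]
tool_rot: [3.14, 0.001, 2.877]
contact_force: [1.8, -0.3, 0.7]
opening: 0.0566
grip_force: 0.0
```

```bash
cat >> h.py <<'E'
def delta(target,yaw=None):
    s=robot.observe();R=rpy(s["tool_rot"]);d=R.T@(np.array(target)-s["tool_pos"])
    print("pos",s["tool_pos"].round(4),s["tool_rot"].round(4),"F",s["contact_force"].round(2),"tooldelta",d.round(4),"az",None if yaw is None else round(-(yaw-s["tool_rot"][2]),4),"t",round(float(s["time"]),2))
E
python3 - <<'E'
from h import *
delta([.565,-.2,.335],2.934)
m=robot.camera_model("wrist");s=robot.observe();R=rpy(s["tool_rot"]);Rc=np.array(m["R"])
print("cam in tool",(R.T@(-Rc.T@m["t"]-s["tool_pos"])).round(3),(Rc@R).round(2).tolist(),m["fx"])
E
```

```text
pos [0.3311 0.2668 0.3417] [3.1403e+00 1.2000e-03 2.8767e+00] F [ 1.78 -0.32  0.67] tooldelta [-0.348  -0.3893  0.0067] az -0.0573 t 0.6
cam in tool [ 0.075  0.001 -0.158] [[-0.0, 1.0, -0.0], [-0.96, -0.0, -0.28], [-0.28, 0.0, 0.96]] 391.47088345800233
```

Request:
{"fn": "arm_command", "kwargs": {
  "moves": [
    [[-0.03,-0.035,0.0],[0,0,-0.02],0.05],
    [[-0.06,-0.07,0.0],[0,0,-0.04],0.05],
    [[-0.095,-0.105,0.0],[0,0,-0.057],0.05],
    [[-0.13,-0.14,0.0],[0,0,-0.057],0.05],
    [[-0.16,-0.175,0.0],[0,0,-0.057],0.05]
  ]
}}

```text
time: 1.1
tool_pos: [0.4392, 0.055, 0.3402]
tool_rot: [3.141, -0.0, 2.93]
contact_force: [0.2, 1.3, 0.2]
opening: 0.0497
grip_force: 0.0
```

Request:
{"fn": "arm_command", "kwargs": {
  "moves": [
    [[-0.04,-0.03,0.0],[0,0,0],0.03],
    [[-0.08,-0.065,0.0],[0,0,0],0.03],
    [[-0.115,-0.1,0.0],[0,0,0],0.03],
    [[-0.15,-0.135,0.0],[0,0,0],0.03],
    [[-0.17,-0.17,0.0],[0,0,0],0.03]
  ]
}}

```text
time: 1.6
tool_pos: [0.5704, -0.1468, 0.3391]
tool_rot: [3.141, -0.001, 2.931]
contact_force: [0.3, 0.6, -0.5]
opening: 0.0302
grip_force: 0.0
```

```bash
python3 - <<'E'
from h import *
import cv2
delta([.565,-.235,.30],2.934)
m=robot.camera_model("wrist");np.save("w1.npy",m,allow_pickle=True);a=robot.read_camera("wrist")
cv2.imwrite("pics/w1.png",a[:,:,::-1])
for p in [(.5733,-.1863,.185),(.5639,-.2383,.1998),(.559,-.24,.22)]:print(proj(m,np.array(p)))
E
```

```text
pos [ 0.5704 -0.1468  0.3391] [ 3.1411e+00 -1.3000e-03  2.9306e+00] F [ 0.3   0.59 -0.5 ] tooldelta [-0.0132 -0.0874  0.039 ] az -0.0034 t 1.6
[269.48759066 226.17347027]
[200.71238845 233.28420829]
[188.83556783 235.28761566]
```

View pics/w1.png

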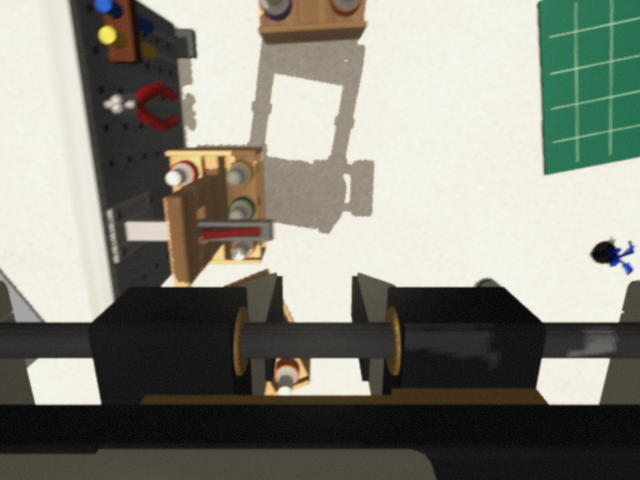

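Wrist view: hook tip at (272,230), keeper from 200 to 260 on row 233, handle top strip around (175,195) to (180,283). I'll move above the handle and look from close by.

Request:
{"fn": "arm_command", "kwargs": {
  "moves": [
    [[-0.002,-0.03,0.02],[0,0,0],0.03],
    [[-0.005,-0.06,0.03],[0,0,0],0.03],
    [[-0.008,-0.09,0.04],[0,0,0],0.03],
    [[-0.011,-0.102,0.055],[0,0,0],0.03],
    [[-0.011,-0.102,0.065],[0,0,0],0.03]
  ]
}}

```text
time: 2.15
tool_pos: [0.5579, -0.2481, 0.2735]
tool_rot: [3.141, -0.002, 2.928]
contact_force: [0.2, 0.2, 0.2]
opening: 0.0299
grip_force: 0.0
```

```bash
python3 - <<'E'
from h import *
import cv2
delta([.56,-.249,.27],2.934)
m=robot.camera_model("wrist");np.save("w2.npy",m,allow_pickle=True);a=robot.read_camera("wrist")
cv2.imwrite("pics/w2.png",a[:,:,::-1])
o=np.zeros((600,800,3),'u1')
b=cv2.imread("pics/w1.png")[170:310,90:290]
o[:280,:400]=cv2.resize(b,None,fx=2,fy=2,interpolation=2)
c=a[100:400,160:560,::-1]; o[:600,:]=cv2.resize(c,None,fx=2,fy=2,interpolation=2)
cv2.imwrite("pics/w2c.png",o)
cv2.imwrite("pics/w1c.png",cv2.resize(b,None,fx=4,fy=4,interpolation=2))
E
```

```text
pos [ 0.5579 -0.2481  0.2735] [ 3.1410e+00 -2.2000e-03  2.9283e+00] F [0.19 0.22 0.16] tooldelta [-0.0023 -0.0004  0.0035] az -0.0057 t 2.15
```

View pics/w2c.png

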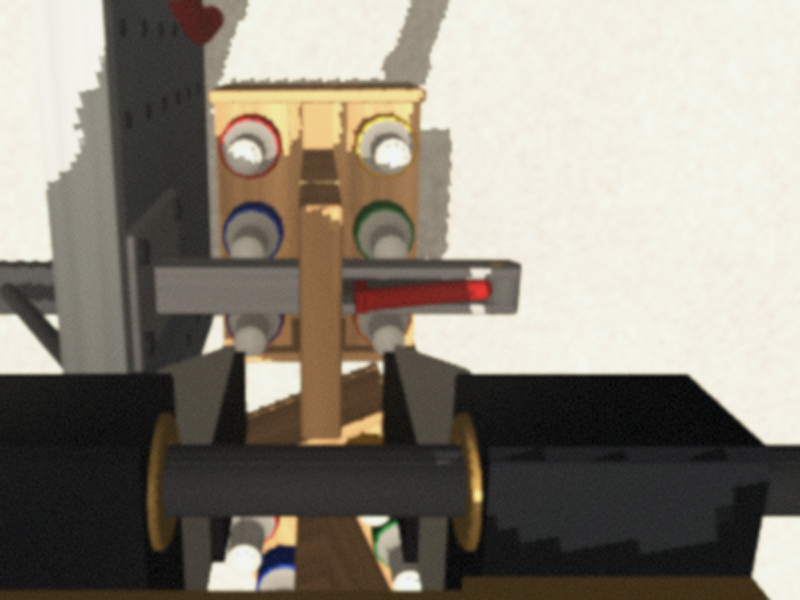

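View pics/w1c.png

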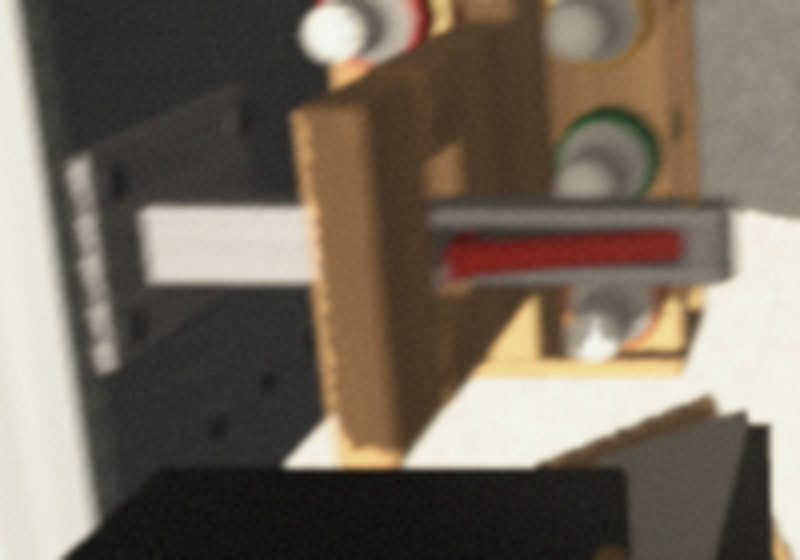

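```bash
python3 - <<'E'
from h import *
m1=np.load("w1.npy",allow_pickle=True).item();m2=np.load("w2.npy",allow_pickle=True).item()
A=lambda u,v:(m1,np.array([90+u/4,170+v/4]));B=lambda u,v:(m2,np.array([160+u/2,100+v/2]))
ey=np.array([.206,.979,0]);ex=np.array([.979,-.206,0])
out={}
for n,a,b in [("HbackN",(292,110),(302,212)),("HfrontN",(370,103),(340,210)),("tipA",(730,203),(518,262)),("tipB",(728,281),(516,312)),("noseA",(448,240),(356,285)),("noseB",(448,277),(356,312)),("rootA",(143,205),(156,265)),("rootB",(147,283),(156,314))]:
  x,e=tri([A(*a),B(*b)]);out[n]=x;print(n,x.round(4),e.round(2),"along",round(x@ex,4),"out",round(x@ey,4))
r=onplane(m2,(160+321/2,100+437/2),.222);print("handle +x end",r.round(4),r@ex,r@ey)
r=onplane(m2,(160+321/2,100+211/2),.222);print("handle -x end",r.round(4),r@ex,r@ey)
d=(out["tipA"]+out["tipB"]-out["rootA"]-out["rootB"])/2;print("hook dir yaw",np.arctan2(-d[0],d[1]),d)
s=robot.observe();print("tcp along/out",s["tool_pos"]@ex,s["tool_pos"]@ey)
E
```

```text
HbackN [ 0.5265 -0.2434  0.2347] 0.33 along 0.5656 out -0.1299
HfrontN [ 0.5298 -0.2338  0.2254] 1.13 along 0.5668 out -0.1198
tipA [ 0.5676 -0.1818  0.1892] 0.88 along 0.5932 out -0.0611
tipB [ 0.5828 -0.1856  0.1929] 0.64 along 0.6088 out -0.0616
noseA [ 0.5594 -0.2343  0.2046] 1.45 along 0.5959 out -0.1142
noseB [ 0.5667 -0.2359  0.207 ] 0.63 along 0.6033 out -0.1142
rootA [ 0.5418 -0.294   0.1971] 0.86 along 0.591 out -0.1763
rootB [ 0.5571 -0.298   0.1985] 0.86 along 0.6068 out -0.177
handle +x end [ 0.5974 -0.2535  0.222 ] 0.6370736113021631 -0.1251360496508148
handle -x end [ 0.5301 -0.2391  0.222 ] 0.5682591374535998 -0.12486379030614302
hook dir yaw -0.22564669788007977 [ 0.02578799  0.11233854 -0.00675158]
tcp along/out 0.5966618163364233 -0.12650418829828344
```

Handle centre is 57 mm out, the nose about 67 mm, and the hook top at z about 0.19, which agrees with the text. I'll centre and descend with a 24 mm opening.

Request:
{"fn": "arm_command", "kwargs": {
  "moves": [
    [[-0.0045,0.002,0.01],[0,0,-0.006],0.024],
    [[-0.0045,0.002,0.025],[0,0,-0.006],0.024],
    [[-0.0045,0.002,0.04],[0,0,-0.006],0.024],
    [[-0.0045,0.002,0.052],[0,0,-0.006],0.024],
    [[-0.0045,0.002,0.06],[0,0,-0.006],0.024]
  ]
}}

```text
time: 2.7
tool_pos: [0.5637, -0.2447, 0.2145]
tool_rot: [3.141, -0.001, 2.938]
contact_force: [1.1, -0.3, -0.0]
opening: 0.0239
grip_force: 0.0
```

Request:
{"fn": "arm_command", "kwargs": {
  "moves": [
    [[0,0,0.002],[0,0,0],0.024],
    [[0,0,0.004],[0,0,0],0.024],
    [[0,0,0.006],[0,0,0],0.024],
    [[0,0,0.006],[0,0,0],0.024],
    [[0,0,0.006],[0,0,0],0.024]
  ]
}}

```text
time: 3.2
tool_pos: [0.5636, -0.2459, 0.2097]
tool_rot: [-3.142, 0.001, 2.937]
contact_force: [0.4, -0.1, 0.9]
opening: 0.0242
grip_force: 0.0
```

Request:
{"fn": "arm_command", "kwargs": {
  "moves": [
    [[0,0,0.002],[0,0,0],0.024],
    [[0,0,0.004],[0,0,0],0.024],
    [[0,0,0.005],[0,0,0],0.024],
    [[0,0,0.005],[0,0,0],0.024],
    [[0,0,0.005],[0,0,0],0.024]
  ]
}}

```text
time: 3.7
tool_pos: [0.5634, -0.2458, 0.2043]
tool_rot: [3.141, -0.0, 2.937]
contact_force: [-0.6, 0.1, -0.4]
opening: 0.0242
grip_force: 0.0
```

Request:
{"fn": "arm_command", "kwargs": {
  "moves": [
    [[0,0,0.001],[0,0,0],0.024],
    [[0,0,0.002],[0,0,0],0.024],
    [[0,0,0.003],[0,0,0],0.024],
    [[0,0,0.003],[0,0,0],0.024],
    [[0,0,0.003],[0,0,0],0.024]
  ]
}}

```text
time: 4.2
tool_pos: [0.5636, -0.2462, 0.2018]
tool_rot: [-3.141, 0.001, 2.937]
contact_force: [-1.0, -2.0, 3.5]
opening: 0.0241
grip_force: 1.9
```

Request:
{"fn": "arm_command", "kwargs": {
  "moves": [
    [[0,0,0.001],[0,0,0],0.024],
    [[0,0,0.002],[0,0,0],0.024],
    [[0,0,0.003],[0,0,0],0.024],
    [[0,0,0.003],[0,0,0],0.024],
    [[0,0,0.003],[0,0,0],0.024]
  ]
}}

```text
time: 4.7
tool_pos: [0.5636, -0.2459, 0.1984]
tool_rot: [-3.142, 0.0, 2.937]
contact_force: [-0.4, -4.0, 4.2]
opening: 0.0239
grip_force: 2.2
```

Request:
{"fn": "arm_command", "kwargs": {
  "moves": [
    [[0,0,0.001],[0,0,0],0.024],
    [[0,0,0.002],[0,0,0],0.024],
    [[0,0,0.003],[0,0,0],0.024],
    [[0,0,0.003],[0,0,0],0.024],
    [[0,0,0.003],[0,0,0],0.024]
  ]
}}

```text
time: 5.2
tool_pos: [0.5635, -0.2459, 0.1954]
tool_rot: [-3.141, 0.0, 2.937]
contact_force: [-0.7, -3.4, 5.3]
opening: 0.024
grip_force: 2.5
```

Request:
{"fn": "arm_command", "kwargs": {
  "moves": [
    [[0,0,0.001],[0,0,0],0.024],
    [[0,0,0.002],[0,0,0],0.024],
    [[0,0,0.003],[0,0,0],0.024],
    [[0,0,0.003],[0,0,0],0.024],
    [[0,0,0.003],[0,0,0],0.024]
  ]
}}

```text
time: 5.7
tool_pos: [0.5635, -0.2462, 0.1926]
tool_rot: [-3.141, 0.001, 2.937]
contact_force: [-2.1, -4.7, 6.0]
opening: 0.0239
grip_force: 2.9
```

Request:
{"fn": "arm_command", "kwargs": {
  "moves": [
    [[0,0,0.0005],[0,0,0],0.024],
    [[0,0,0.001],[0,0,0],0.024],
    [[0,0,0.0015],[0,0,0],0.024],
    [[0,0,0.0015],[0,0,0],0.024],
    [[0,0,0.0015],[0,0,0],0.024]
  ]
}}

```text
time: 6.2
tool_pos: [0.5634, -0.2464, 0.1912]
tool_rot: [-3.141, 0.001, 2.937]
contact_force: [-1.4, -4.8, 7.1]
opening: 0.024
grip_force: 3.1
```

Request:
{"fn": "arm_command", "kwargs": {
  "moves": [
    [[0,0,0.0005],[0,0,0],0.024],
    [[0,0,0.001],[0,0,0],0.024],
    [[0,0,0.0015],[0,0,0],0.024],
    [[0,0,0.0015],[0,0,0],0.024],
    [[0,0,0.0015],[0,0,0],0.024]
  ]
}}

```text
time: 6.7
tool_pos: [0.5635, -0.2464, 0.1898]
tool_rot: [-3.141, 0.001, 2.937]
contact_force: [-1.2, -4.8, 6.6]
opening: 0.0239
grip_force: 3.3
```

Request:
{"fn": "arm_command", "kwargs": {
  "moves": [
    [[0,0,0.0005],[0,0,0],0.024],
    [[0,0,0.001],[0,0,0],0.024],
    [[0,0,0.001],[0,0,0],0.024],
    [[0,0,0.001],[0,0,0],0.024],
    [[0,0,0.001],[0,0,0],0.024]
  ]
}}

```text
time: 7.2
tool_pos: [0.5635, -0.2464, 0.1896]
tool_rot: [-3.14, 0.001, 2.937]
contact_force: [-2.2, -4.5, 10.0]
opening: 0.0236
grip_force: 5.3
```

Request:
{"fn": "arm_command", "kwargs": {
  "moves": [
    [[0,0,0.0003],[0,0,0],0.024],
    [[0,0,0.0006],[0,0,0],0.024],
    [[0,0,0.0006],[0,0,0],0.024],
    [[0,0,0.0006],[0,0,0],0.024],
    [[0,0,0.0006],[0,0,0],0.024]
  ]
}}

```text
time: 7.7
tool_pos: [0.5636, -0.2464, 0.1895]
tool_rot: [-3.14, 0.002, 2.937]
contact_force: [-3.0, -3.3, 13.7]
opening: 0.0239
grip_force: 6.6
```

Request:
{"fn": "arm_command", "kwargs": {
  "moves": [
    [[0,0,-0.0003],[0,0,0],0.02],
    [[0,0,-0.0003],[0,0,0],0.016],
    [[0,0,-0.0003],[0,0,0],0.012],
    [[0,0,-0.0003],[0,0,0],0.009],
    [[0,0,-0.0003],[0,0,0],0.009]
  ],
  "squeeze": 22
}}

```text
time: 8.2
tool_pos: [0.5642, -0.2454, 0.1895]
tool_rot: [3.141, 0.002, 2.937]
contact_force: [-0.7, -0.1, 11.1]
opening: 0.012
grip_force: 25.4
```

Request:
{"fn": "arm_command", "kwargs": {
  "moves": [
    [[0,0.001,0],[0,0,0],0.009],
    [[0,0.002,0],[0,0,0],0.009],
    [[0,0.003,0],[0,0,0],0.009],
    [[0,0.004,0],[0,0,0],0.009],
    [[0,0.005,0],[0,0,0],0.009]
  ]
}}

```text
time: 8.7
tool_pos: [0.5646, -0.2435, 0.1895]
tool_rot: [-3.137, 0.003, 2.936]
contact_force: [-3.4, -11.3, 9.0]
opening: 0.0119
grip_force: 27.5
```

```bash
python3 - <<'E'
from h import *
import cv2
m=robot.camera_model("wrist");np.save("w3.npy",m,allow_pickle=True);a=robot.read_camera("wrist")
cv2.imwrite("pics/w3.png",cv2.resize(a[100:340,180:500,::-1],(800,600),interpolation=2))
E
```

```text
(no output)
```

View pics/w3.png

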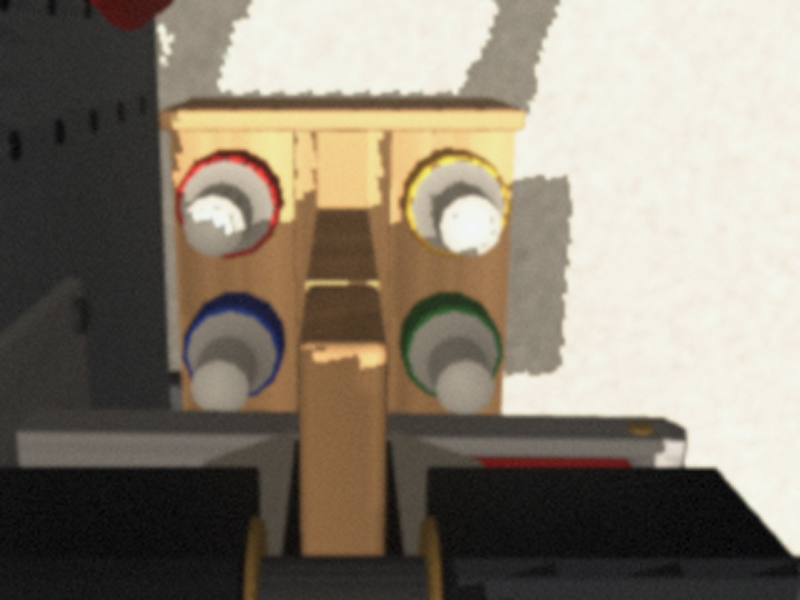

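Request:
{"fn": "arm_command", "kwargs": {
  "moves": [
    [[0,-0.001,0],[0,0,0],0.009],
    [[0,-0.002,0],[0,0,0],0.009],
    [[0,-0.003,0],[0,0,0],0.009],
    [[0,-0.004,0],[0,0,0],0.009],
    [[0,-0.005,0],[0,0,0],0.009]
  ]
}}

```text
time: 9.25
tool_pos: [0.5646, -0.2436, 0.1895]
tool_rot: [3.138, 0.003, 2.937]
contact_force: [1.6, 7.3, 12.6]
opening: 0.0118
grip_force: 29.6
```

Request:
{"fn": "arm_command", "kwargs": {
  "moves": [
    [[0,-0.001,0],[0,0,0],0.009],
    [[0,-0.0015,0],[0,0,0],0.009],
    [[0,-0.002,0],[0,0,0],0.009],
    [[0,-0.002,0],[0,0,0],0.009],
    [[0,-0.002,0],[0,0,0],0.009]
  ]
}}

```text
time: 9.75
tool_pos: [0.5645, -0.2439, 0.1895]
tool_rot: [3.136, 0.002, 2.938]
contact_force: [1.6, 11.1, 12.8]
opening: 0.0117
grip_force: 29.9
```

Resistance is the same both ways, so this is pad friction on steel and not a caught nose. I'll ease the press slightly and carry on.

Request:
{"fn": "arm_command", "kwargs": {
  "moves": [
    [[0,0.002,-0.0004],[0,0,0],0.009],
    [[0,0.004,-0.0004],[0,0,0],0.009],
    [[0,0.006,-0.0004],[0,0,0],0.009],
    [[0,0.007,-0.0004],[0,0,0],0.009],
    [[0,0.008,-0.0004],[0,0,0],0.009]
  ]
}}

```text
time: 10.25
tool_pos: [0.5649, -0.2419, 0.1896]
tool_rot: [-3.138, 0.003, 2.936]
contact_force: [-2.5, -8.9, 7.9]
opening: 0.0118
grip_force: 26.8
```

Request:
{"fn": "arm_command", "kwargs": {
  "moves": [
    [[0,0.001,0.0002],[0,0,0],0.009],
    [[0,0.002,0.0002],[0,0,0],0.009],
    [[0,0.003,0.0002],[0,0,0],0.009],
    [[0,0.0035,0.0002],[0,0,0],0.009],
    [[0,0.004,0.0002],[0,0,0],0.009]
  ]
}}

```text
time: 10.75
tool_pos: [0.5657, -0.2381, 0.1895]
tool_rot: [-3.138, 0.003, 2.936]
contact_force: [-2.8, -9.4, 8.4]
opening: 0.0123
grip_force: 26.7
```

Request:
{"fn": "arm_command", "kwargs": {
  "moves": [
    [[0,0.0015,0.0001],[0,0,0],0.009],
    [[0,0.003,0.0001],[0,0,0],0.009],
    [[0,0.0045,0.0002],[0,0,0],0.009],
    [[0,0.006,0.0002],[0,0,0],0.009],
    [[0,0.007,0.0002],[0,0,0],0.009]
  ]
}}

```text
time: 11.25
tool_pos: [0.5672, -0.2313, 0.1895]
tool_rot: [-3.138, 0.003, 2.936]
contact_force: [-1.9, -8.1, 9.5]
opening: 0.0122
grip_force: 25.6
```

Request:
{"fn": "arm_command", "kwargs": {
  "moves": [
    [[0,0.0015,0.0],[0,0,0],0.009],
    [[0,0.003,0.0],[0,0,0],0.009],
    [[0,0.0045,0.0],[0,0,0],0.009],
    [[0,0.006,-0.0005],[0,0,0],0.009],
    [[0,0.0075,-0.001],[0,0,0],0.009]
  ]
}}

```text
time: 11.75
tool_pos: [0.5686, -0.2229, 0.1896]
tool_rot: [-3.14, 0.002, 2.936]
contact_force: [-1.4, -6.0, 4.8]
opening: 0.012
grip_force: 22.9
```

Request:
{"fn": "arm_command", "kwargs": {
  "moves": [
    [[0,0.0015,-0.001],[0,0,0],0.009],
    [[0,0.003,-0.002],[0,0,0],0.009],
    [[0,0.0045,-0.003],[0,0,0],0.009],
    [[0,0.006,-0.003],[0,0,0],0.009],
    [[0,0.0075,-0.003],[0,0,0],0.009]
  ]
}}

```text
time: 12.25
tool_pos: [0.5699, -0.2146, 0.192]
tool_rot: [-3.141, -0.0, 2.937]
contact_force: [-1.5, -4.5, 5.1]
opening: 0.012
grip_force: 22.8
```

Request:
{"fn": "arm_command", "kwargs": {
  "moves": [
    [[0,0.002,-0.0005],[0,0,0],0.009],
    [[0,0.004,-0.001],[0,0,0],0.009],
    [[0,0.006,-0.0015],[0,0,0],0.009],
    [[0,0.008,-0.0015],[0,0,0],0.009],
    [[0,0.01,-0.0015],[0,0,0],0.009]
  ]
}}

```text
time: 12.75
tool_pos: [0.572, -0.2043, 0.1935]
tool_rot: [3.141, -0.0, 2.937]
contact_force: [-1.0, -3.9, 4.7]
opening: 0.012
grip_force: 23.6
```

Request:
{"fn": "arm_command", "kwargs": {
  "moves": [
    [[0,0.0025,-0.0005],[0,0,0],0.009],
    [[0,0.005,-0.0005],[0,0,0],0.009],
    [[0,0.0075,-0.0005],[0,0,0],0.009],
    [[0,0.01,-0.0005],[0,0,0],0.009],
    [[0,0.012,-0.0005],[0,0,0],0.009]
  ]
}}

```text
time: 13.25
tool_pos: [0.5742, -0.1921, 0.1933]
tool_rot: [3.141, -0.002, 2.937]
contact_force: [0.5, -0.1, -3.9]
opening: 0.012
grip_force: 22.0
```

Request:
{"fn": "arm_command", "kwargs": {
  "moves": [
    [[0,0.0025,0],[0,0,0],0.009],
    [[0,0.005,0],[0,0,0],0.009],
    [[0,0.0075,0],[0,0,0],0.009],
    [[0,0.01,0],[0,0,0],0.009],
    [[0,0.0125,0],[0,0,0],0.009]
  ]
}}

```text
time: 13.75
tool_pos: [0.577, -0.1805, 0.1941]
tool_rot: [3.141, 0.0, 2.937]
contact_force: [-0.3, -0.5, -3.5]
opening: 0.0123
grip_force: 22.0
```

Free of the hook, with the load at 3.7 N. I'll carry on outward and then to the mat.

Request:
{"fn": "arm_command", "kwargs": {
  "moves": [
    [[0,0.01,0],[0,0,0],0.009],
    [[0,0.025,0],[0,0,0],0.009],
    [[0,0.045,0],[0,0,0],0.009],
    [[0.005,0.065,0],[0,0,0],0.009],
    [[0.012,0.085,0],[0,0,0],0.009]
  ]
}}

```text
time: 14.25
tool_pos: [0.5828, -0.093, 0.194]
tool_rot: [3.141, 0.0, 2.937]
contact_force: [-0.6, -0.1, -3.2]
opening: 0.0116
grip_force: 22.0
```

Request:
{"fn": "arm_command", "kwargs": {
  "moves": [
    [[0.008,0.022,0],[0,0,0],0.009],
    [[0.016,0.046,0],[0,0,0],0.009],
    [[0.024,0.07,0],[0,0,0],0.009],
    [[0.032,0.094,0],[0,0,0],0.009],
    [[0.04,0.118,0],[0,0,0],0.009]
  ]
}}

```text
time: 14.75
tool_pos: [0.567, 0.031, 0.1942]
tool_rot: [3.141, 0.0, 2.937]
contact_force: [0.1, -0.1, -3.0]
opening: 0.0119
grip_force: 22.0
```

Request:
{"fn": "arm_command", "kwargs": {
  "moves": [
    [[0.009,0.024,0],[0,0,0],0.009],
    [[0.018,0.048,0],[0,0,0],0.009],
    [[0.028,0.072,0],[0,0,0],0.009],
    [[0.038,0.094,0],[0,0,0],0.009],
    [[0.048,0.114,0],[0,0,0],0.009]
  ]
}}

```text
time: 15.25
tool_pos: [0.5428, 0.1525, 0.1942]
tool_rot: [3.141, 0.0, 2.938]
contact_force: [0.2, 1.5, -4.1]
opening: 0.0121
grip_force: 22.0
```

```bash
python3 - <<'E'
from h import *
import cv2
delta([.5264,.2385,.15])
for n in("scene","top","wrist"):cv2.imwrite(f"pics/{n}4.png",robot.read_camera(n)[:,:,::-1])
E
```

```text
pos [0.5428 0.1525 0.1942] [3.1410e+00 1.0000e-04 2.9378e+00] F [ 0.17  1.48 -4.07] tooldelta [0.0335 0.0809 0.0443] az None t 15.25
```

View pics/scene4.png

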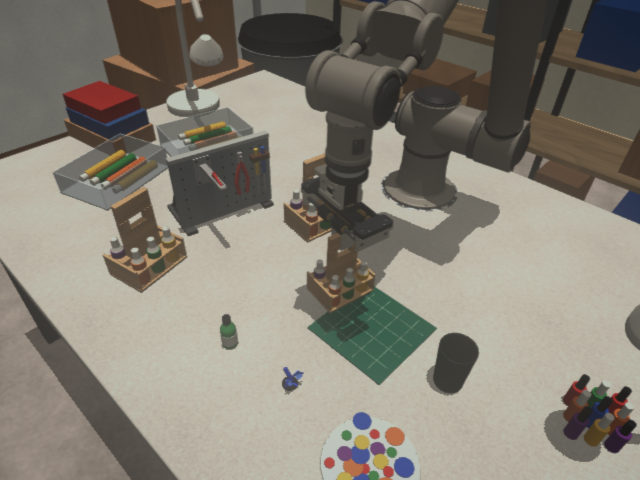

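The caddy hangs upright in the gripper, just short of the mat, with the hook empty at about (210,175). The other items haven't moved. I'll go over the centre and descend.

Request:
{"fn": "arm_command", "kwargs": {
  "moves": [
    [[0.008,0.02,0],[0,0,0],0.009],
    [[0.017,0.041,0],[0,0,0],0.009],
    [[0.026,0.062,0.005],[0,0,0],0.009],
    [[0.0315,0.075,0.01],[0,0,0],0.009],
    [[0.0335,0.081,0.018],[0,0,0],0.009]
  ]
}}

```text
time: 15.9
tool_pos: [0.5272, 0.237, 0.176]
tool_rot: [3.141, 0.001, 2.938]
contact_force: [-0.5, 0.1, -3.4]
opening: 0.0121
grip_force: 22.0
```

Request:
{"fn": "arm_command", "kwargs": {
  "moves": [
    [[0,0,0.01],[0,0,0],0.009],
    [[0,0,0.02],[0,0,0],0.009],
    [[0,0,0.028],[0,0,0],0.009],
    [[0,0,0.034],[0,0,0],0.009],
    [[0,0,0.038],[0,0,0],0.009]
  ]
}}

```text
time: 16.4
tool_pos: [0.5272, 0.2356, 0.1373]
tool_rot: [-3.141, -0.001, 2.936]
contact_force: [0.2, 0.9, -3.5]
opening: 0.0119
grip_force: 22.0
```

```bash
python3 - <<'E'
from h import *
delta([.5264,.2385,.131])
E
```

```text
pos [0.5272 0.2356 0.1373] [-3.1413e+00 -6.0000e-04  2.9361e+00] F [ 0.17  0.86 -3.53] tooldelta [0.0014 0.0026 0.0063] az None t 16.4
```

Request:
{"fn": "arm_command", "kwargs": {
  "moves": [
    [[0.001,0.0015,0.002],[0,0,0],0.009],
    [[0.001,0.0015,0.004],[0,0,0],0.009],
    [[0.001,0.0015,0.0055],[0,0,0],0.009],
    [[0.001,0.0015,0.0065],[0,0,0],0.009],
    [[0.001,0.0015,0.0065],[0,0,0],0.009]
  ]
}}

```text
time: 16.9
tool_pos: [0.5265, 0.2379, 0.1317]
tool_rot: [3.141, 0.0, 2.937]
contact_force: [0.2, 0.5, -3.7]
opening: 0.0119
grip_force: 22.0
```

Request:
{"fn": "arm_command", "kwargs": {
  "moves": [
    [[0,0,0.0005],[0,0,0],0.009],
    [[0,0,0.001],[0,0,0],0.009],
    [[0,0,0.0015],[0,0,0],0.009],
    [[0,0,0.0015],[0,0,0],0.009],
    [[0,0,0.0015],[0,0,0],0.009]
  ]
}}

```text
time: 17.4
tool_pos: [0.5266, 0.2379, 0.1301]
tool_rot: [3.141, 0.0, 2.937]
contact_force: [0.5, 0.7, -3.5]
opening: 0.0122
grip_force: 22.0
```

Request:
{"fn": "arm_command", "kwargs": {
  "moves": [
    [[0,0,0.0005],[0,0,0],0.009],
    [[0,0,0.001],[0,0,0],0.009],
    [[0,0,0.0013],[0,0,0],0.009],
    [[0,0,0.0013],[0,0,0],0.009],
    [[0,0,0.0013],[0,0,0],0.009]
  ]
}}

```text
time: 17.9
tool_pos: [0.5266, 0.2379, 0.1294]
tool_rot: [3.141, 0.0, 2.937]
contact_force: [-3.2, 0.8, 5.0]
opening: 0.0116
grip_force: 22.0
```

Touchdown is gentle. I'll open and rise.

Request:
{"fn": "arm_command", "kwargs": {
  "moves": [
    [[0,0,-0.0008],[0,0,0],0.013],
    [[0,0,-0.0008],[0,0,0],0.018],
    [[0,0,-0.0008],[0,0,0],0.024],
    [[0,0,-0.0008],[0,0,0],0.03],
    [[0,0,-0.0008],[0,0,0],0.034]
  ]
}}

```text
time: 18.4
tool_pos: [0.5266, 0.2379, 0.1295]
tool_rot: [3.142, 0.0, 2.937]
contact_force: [-0.7, 1.0, 0.5]
opening: 0.0323
grip_force: 0.0
```

Request:
{"fn": "arm_command", "kwargs": {
  "moves": [
    [[0,0,-0.005],[0,0,0],0.034],
    [[0,0,-0.02],[0,0,0],0.034],
    [[0,0,-0.045],[0,0,0],0.034],
    [[0,0,-0.075],[0,0,0],0.034],
    [[0,0,-0.105],[0,0,0],0.034]
  ]
}}

```text
time: 18.9
tool_pos: [0.5264, 0.2378, 0.2359]
tool_rot: [-3.142, -0.0, 2.937]
contact_force: [0.4, 0.7, 1.1]
opening: 0.0343
grip_force: 0.0
```

Request:
{"fn": "arm_command", "kwargs": {
  "moves": [
    [[0.02,-0.02,-0.02],[0,0,0],0.034],
    [[0.04,-0.05,-0.04],[0,0,0],0.034],
    [[0.06,-0.08,-0.05],[0,0,0],0.034],
    [[0.08,-0.12,-0.05],[0,0,0],0.034],
    [[0.1,-0.15,-0.05],[0,0,0],0.034]
  ]
}}

```text
time: 19.4
tool_pos: [0.3969, 0.1101, 0.2853]
tool_rot: [3.142, 0.002, 2.937]
contact_force: [1.0, 0.0, 0.5]
opening: 0.034
grip_force: 0.0
```

```bash
python3 - <<'E'
from h import *
import cv2
print(robot.observe()["contact_force"].round(2),robot.observe()["time"])
a=robot.read_camera("scene");b=robot.read_camera("top")
o=np.zeros((600,800,3),'u1');o[:300,:400]=cv2.resize(a,(400,300));o[300:,:400]=cv2.resize(b,(400,300));
o[:300,400:]=cv2.resize(a[220:400,250:490],(400,300));o[300:,400:]=cv2.resize(b[180:360,110:350],(400,300))
cv2.imwrite("pics/end.png",o[:,:,::-1])
E
```

```text
[1.04 0.04 0.45] 19.4
```

View pics/end.png

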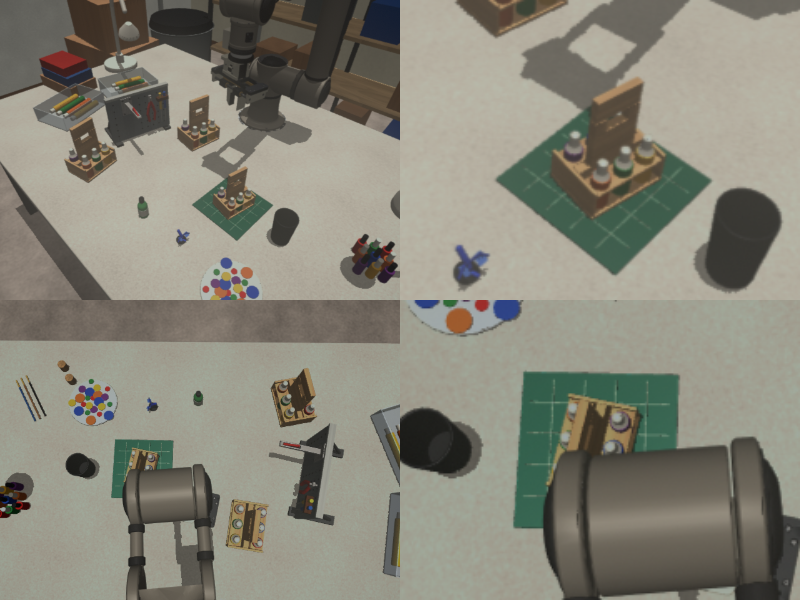

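The caddy stands upright at the centre of the mat, the gripper is clear, and the tumbler, miniature and bottle haven't moved.

```bash
python3 -c "
from cell import robot
print(robot.hand_in())"
```

```text
the job is handed in; nothing more can be done
None
```

The caddy is off its hook and standing upright in the middle of the green mat, set down with about 5 N, and the job is handed in at about 19.5 s; no result came back. The tumbler, miniature and bottle look unmoved in the final pictures, and the highest upward force read while pressing the keeper was 13.7 N.

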